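Tap the hub true on the runout-check stand

ROBOT

A 6-joint arm with a two-finger parallel gripper is mounted at the origin on a cart in front of the work surface, level with it; the furniture and walls round the work are solid. World frame = base frame: x ahead of the robot, y to its left, z up, the work surface at z = 0. Lengths are in mm, angles in degrees, forces in N, time in s.
With the tool pointing down it reaches from about 250 to 725 mm from the base axis. Payload 4 kg.
Tool frame: the origin (TCP) lies midway between the tips of the shut fingers; the grasp point (between the pads) lies manip.grip_depth behind it (manip.grip_depth is the distance from the TCP to the grasp point, in mm); z points along the fingers, y is the line along which they close (so a half turn about z gives the same grasp; the last joint's range is limited). The gripper opens to 85 mm and grips with 20 to 120 N. Pads are 22 mm wide; open, the fingers measure 114 mm over their backs; the gripper's body (76 mm by 85 mm) begins 54 mm behind the grasp point. The pads swing forward as they close: fully open they stand 13 mm farther back than shut.
Start: joints at [70.187, 13.785, 0.286, 76.501, 0, 90], TCP at [169.473, 470.402, 195.506] pointing down, gripper open.
Joint ranges: [-155.79, 155.79], [-60.16, 107.12], [-62.33, 73.08], [-114, 123.19], [-81.49, 82.49], [-180, 180]. Speed limits (degrees/s): [159.86, 159.86, 180, 180, 180, 180].

INTERFACE

Orientations are given as [roll, pitch, yaw] about the fixed x, y, z axes, in that order (R = Rz(yaw) Ry(pitch) Rx(roll)).
In Python, from station import manip gives the robot as it stands. The module is installed in compiled form; this text tells all that it offers.
- The arm moves only by the shell command python3 -m handwheel 'ROWS' [OPENING] [FORCE]. ROWS is JSON, a list of rows, each a list of 2 entries, a list of its own where there are three numbers: the shift along the tool's x, y, z each as a share of 300 mm, from -1 to 1, then the turn, a rotation vector about the tool's x, y, z each as a share of 45 degrees, from -1 to 1. In form: [[[x, y, z], [rx, ry, rz]], ...]. A call has 1 to 12 rows; each row is the pose to reach, as a shift and turn from the pose commanded when the call began, along the tool's axes at that moment; what a row does not reach only later rows make up. A row lasts 1/12 s, in which the tool goes at most 41.7 mm and 7.16 degrees, less where a joint would pass 70% of its speed; a pose out of reach is approached as far as the arm can. A call with a number of a shift or a turn outside -1 to 1 is refused whole. A call with a gripper value outside its range is refused whole. OPENING is the opening, from -1 (shut) to 1 (fully open), set as the call begins (- or left out, the last holds). The fingers move at their own pace and stop on an object; FORCE is the grip in N (left out, the last holds). Time passes only in rows, so rows that repeat a pose let the fingers close. It gives the time, the measured TCP pose, the force, the opening and the grip force at its end, in the units of the state.
- manip.state(): the state, without advancing time (a new reading comes with each control period).
- manip.capture(name): name is "side" or "top"; returns a dict with "color" (400x640x3 uint8, red, green, blue), "z_map" (400x640 float32, mm along the optical axis (not along the pixel's ray), 0 where there is no reading), "vfov" (degrees; the focal length in pixels is half the picture's height over the tangent of half this angle, whatever the lens; pixels are square), "cx", "cy" (the principal point, pixels), "rvec" (rotation vector, rad) and "tvec" (3), from world to camera coordinates, as OpenCV has them. Camera axes: x right, y down, z forward; pixel columns grow to the right and rows downward; lengths in mm; the calibration is good to about 2 mm. A picture is of the moment at which its call begins.
- manip.close_job(): hands the job in; it is judged then, once.
Trained networks look in the newest picture that a camera, given by its name, has taken for a name from the list of things; names that differ only in an ending like _2 or _b are one class to them, and where a whole thing is asked for, a point or a joint stands for the part that bears it (a point fixed in the world has none). Each returns a list of dicts, best first, with "conf" (0 to 1); they miss things now and then, are a little off and sometimes report something else, mostly with a low value. They report only what shows in the picture. A call takes as long as a camera call. They do not tell look-alikes from the thing itself.
- manip.recognise(camera, query): "position" ([column, row] in pixels, amid what is visible of it).
- manip.landmark_of(camera, query): "position" ([column, row] in pixels: a listed point, or the origin of a listed thing).
The state is a dict: "time_s": time; "qpos": joint angles; "qd": joint speeds; "effort": joint torques, N m; "tcp_pos": TCP position; "orientation": TCP orientation; "force": force on the tool from outside, world axes, zero at the start; "torque": the same for the moment, N m; "finger_gap": finger opening in mm; "finger_force": force on a finger pad.
Only numpy, scipy, OpenCV 4.12 (cv2) and the standard library are available. Lean on these libraries where they do the work, as an engineer would, in place of code of your own. Each camera call takes 0.05 s, during which the arm holds its last target. There are 200 camera calls.

TASK

The steel hub stands wobbly and off-centre on the small round table of the runout-check stand. Push it to the middle of the table with light taps of the fingertips, so that the same width of table shows all round it, and leave it standing upright there, untouched. Do not pinch, lift or tip it or knock it off, and leave the other things on the worktop where they are.

Things in the scene. Friction and masses are not known exactly. Their poses are not given: they have to be found in the camera images.
- hub: loose round steel hub, 0.18 to 0.35 kg, top-heavy, upright on the stand's table; 48 mm high. From below: bevelled foot widening from 28 to 38 mm diameter (height 0 to 4 mm), flange 38 mm, the widest part (4 to 14 mm), neck 22 mm (14 to 36 mm), head 27 mm (36 to 48 mm). Origin: centre of its underside, z up along its axis
- hub_flange (a point): centre of the hub's flange, 9 mm above its underside. Pushed slowly here the hub slides (1 to 3 N) and stops where the push stops; pushed at the head (as by a gripper's wider upper part) it tips. More than 15 N from the fingers anywhere on the hub counts as struck or pinched
- table_centre (a point): middle of the top face of the stand's round table, z up. The table is a dark steel disc 90 mm in diameter, 8 mm thick, no rim, with two fine concentric rings (80 and 58 mm); its top is 55 mm above the worktop, on a column with a round foot 100 mm across. The stand does not move. The hub starts 15 to 24 mm from this point, in any direction
- relay: small black cube relay with metal blades on top, 28x28x36 mm; on the worktop round the stand, to be left alone; origin: centre of its underside
- battery: small orange block battery lying flat, 26x48x18 mm; on the worktop round the stand, to be left alone; origin: centre of its underside
- bolt: bright hexagon-head bolt lying down, 23x54x21 mm; on the worktop round the stand, to be left alone; origin: centre of its underside
- tape: flat roll of black tape, 66 mm across, 19 mm high; on the worktop round the stand, to be left alone; origin: centre of its underside
Mind the look-alikes: they are no part of the job. Of the things shaped like the hub, the steel one is meant.

How it is judged (in metres and radians):
At the end, for the whole second after the job is handed in: The hub stands at rest and upright (within 0.06 rad) on the table, its axis within 6 mm of the table's middle (horizontal distance between hub and table_centre below 0.006 m and angle between hub's own z axis and vertical below 0.06 rad and z of hub in the frame of table_centre between -0.004 and 0.004 m and linear speed of hub below 0.01 m/s); the robot touches nothing.
It fails at once if the hub is tipped by more than 0.3 rad (angle between hub's own z axis and vertical above 0.3 rad).
It fails at once if the hub is lifted more than 10 mm off the table (z of hub in the frame of table_centre above 0.01 m).
It fails at once if the hub falls off the table (z of hub in the frame of table_centre below -0.008 m).
It fails at once if the hub is pinched or struck: fingers press on it with more than 15 N (contact force between the fingers and hub above 15 N).
It fails at once if the relay, battery, bolt or tape is moved by more than 15 mm (distance of any of relay, battery, bolt, tape from where it was at the start of the episode above 0.015 m).
It also fails if it takes over 48 s, if anything falls off the work surface, if the arm or the gripper's body presses on something with over 40 N, if the wrist force passes 120 N, or if a joint passes its speed limit or range.

## Working session

There is one attempt and no reset: what is moved stays moved. The work goes in short steps, Python scripts to look and compute and a shell command to move; the robot and the scene stay as the last step left them, time stands still between calls to the robot, and variables do not carry over. Pictures are saved under pics/ and viewed, at most 10 in all, crops included, and the job is handed in when it is done.

```bash
mkdir -p pics
cat > h.py <<'E'
import numpy as np,cv2
from station import manip
def cap(n):
    c=manip.capture(n); h=c["color"].shape[0]
    c["f"]=h/2/np.tan(np.radians(c["vfov"]/2)); c["R"]=cv2.Rodrigues(np.array(c["rvec"],float))[0]; c["t"]=np.array(c["tvec"],float).ravel()
    return c
def ray(c,p):
    d=c["R"].T@np.array([(p[0]-c["cx"])/c["f"],(p[1]-c["cy"])/c["f"],1]); return -c["R"].T@c["t"],d
def atz(c,p,z):
    o,d=ray(c,p); return o+d*(z-o[2])/d[2]
def proj(c,P):
    q=c["R"]@np.array(P,float)+c["t"]; return q[:2]/q[2]*c["f"]+[c["cx"],c["cy"]]
def tri(c1,p1,c2,p2):
    o1,d1=ray(c1,p1);o2,d2=ray(c2,p2)
    s=np.linalg.lstsq(np.c_[d1,-d2],o2-o1,rcond=None)[0]
    a=o1+s[0]*d1;b=o2+s[1]*d2; return (a+b)/2,np.linalg.norm(a-b)
def cloud(c):
    z=c["z_map"].astype(float); v,u=np.indices(z.shape)
    P=np.stack([(u-c["cx"])/c["f"]*z,(v-c["cy"])/c["f"]*z,z],-1)-c["t"]
    W=P@c["R"]; W[z==0]=np.nan; return W
E
python3 - <<'E'
from h import *
np.set_printoptions(precision=1,suppress=True)
C={n:cap(n) for n in("top","side")}
ims=[]
for n,c in C.items():
    print(n,"cam at",-c["R"].T@c["t"],c["f"])
    cv2.imwrite(f"pics/{n}0.png",c["color"][...,::-1])
    for q in("hub","hub_flange","table_centre","relay","battery","bolt","tape"):
        for fn in("recognise","landmark_of"):
            if fn=="recognise" and q=="table_centre": continue
            print(n,q,fn,[(np.round(d["position"],1).tolist(),round(d["conf"],2)) for d in getattr(manip,fn)(n,q)[:4]])
s=manip.state();print(s["time_s"],s["tcp_pos"],s["orientation"],manip.grip_depth,s["force"])
E
```

```text
top cam at [436.9  29.7 910.4] 372.48214712606193
top hub recognise [([311.8, 263.4], 0.64), ([355.6, 193.8], 0.54), ([263.3, 244.3], 0.48), ([298.1, 204.8], 0.47)]
top hub landmark_of [([300.6, 205.2], 0.63), ([353.1, 195.6], 0.47), ([309.9, 264.9], 0.46)]
top hub_flange recognise [([356.9, 195.3], 0.71), ([308.1, 259.7], 0.61), ([299.7, 203.9], 0.6)]
top hub_flange landmark_of [([301.9, 204.2], 0.79), ([309.8, 261.9], 0.68), ([354.1, 194.0], 0.56)]
top table_centre landmark_of [([292.0, 198.9], 0.86), ([257.5, 174.6], 0.25)]
top relay recognise [([323.7, 169.9], 0.62)]
top relay landmark_of [([323.1, 171.3], 0.44)]
top battery recognise [([265.9, 244.3], 0.82)]
top battery landmark_of [([270.5, 244.8], 0.51)]
top bolt recognise [([331.9, 223.9], 0.69)]
top bolt landmark_of [([330.4, 227.1], 0.46)]
top tape recognise [([257.8, 168.4], 0.94)]
top tape landmark_of [([255.8, 177.7], 0.62)]
side cam at [ 377.6 -697.9  481.1] 427.7368373681799
side hub recognise [([253.6, 223.2], 0.77), ([343.8, 240.9], 0.74), ([312.3, 186.8], 0.64)]
side hub landmark_of [([255.2, 230.2], 0.84), ([342.5, 247.5], 0.78), ([312.0, 194.6], 0.67)]
side hub_flange recognise [([251.0, 219.3], 0.74), ([316.4, 187.0], 0.58), ([343.8, 241.1], 0.58)]
side hub_flange landmark_of [([250.7, 223.7], 0.94), ([343.7, 248.9], 0.91), ([314.4, 189.7], 0.87), ([315.4, 193.2], 0.74)]
side table_centre landmark_of [([314.5, 193.0], 0.68)]
side relay recognise []
side relay landmark_of [([362.0, 222.7], 0.53)]
side battery recognise [([271.3, 200.2], 0.65)]
side battery landmark_of [([268.9, 202.1], 0.6)]
side bolt recognise [([300.0, 235.7], 0.64)]
side bolt landmark_of [([295.9, 242.8], 0.66)]
side tape recognise [([339.0, 186.6], 0.62)]
side tape landmark_of [([337.1, 190.7], 0.81)]
1.4 [169.4 470.4 195.5] [-180.    -0.   160.2] 18.700000000000003 [-0.9  0.3  0.5]
```

Run:
```python
from h import *
np.set_printoptions(precision=1,suppress=True)
C={n:cap(n) for n in("top","side")}
t,s=C["top"],C["side"]
a=cv2.resize(t["color"][140:290,220:380],None,fx=3.5,fy=3.5,interpolation=cv2.INTER_CUBIC)
b=cv2.resize(s["color"][150:270,230:390],None,fx=5,fy=5,interpolation=cv2.INTER_CUBIC)
cv2.imwrite("pics/a.png",a[...,::-1]);cv2.imwrite("pics/b.png",b[...,::-1])
print("hub",tri(t,(301.9,204.2),s,(314.4,189.7)),"tab",tri(t,(292,198.9),s,(314.5,193)))
W=cloud(t);
m=(abs(W[...,2]-55)<4); m[:,:]&=(np.hypot(W[...,0]-430,W[...,1]-95)<90)
print("table px",m.sum())
h=W[...,2]>75; h&=np.hypot(W[...,0]-430,W[...,1]-95)<60
if h.any(): print("hub top",W[h].mean(0),h.sum(),W[h].max(0))
cs=W[m][:,:2]; 
(cx,r)=cv2.minEnclosingCircle(cs.astype(np.float32));print("table circle",cx,r,W[m].mean(0))
for n,p,z in(("relay",(323.1,171.3),0),("battery",(270.5,244.8),0),("bolt",(330.4,227.1),0),("tape",(257.8,168.4),19),("lookA",(353,195),0),("lookB",(310,264),0)):print(n,atz(t,p,z))
```

```text
hub (array([560. ,  65.1,  69.6]), np.float64(1.7089275040845275)) tab (array([571.1,  89.7,  48.6]), np.float64(8.216675187698764))
table px 5
table circle (431.9215087890625, 56.470680236816406) 9.173659324645996 [431.2  56.5  51.5]
relay [651.2  13.9   0. ]
battery [471.3 146.1   0. ]
bolt [511.   -0.6   0. ]
tape [657.6 174.2  19. ]
lookA [589.4 -58.8   0. ]
lookB [423.1  51.    0. ]
```

View pics/a.png

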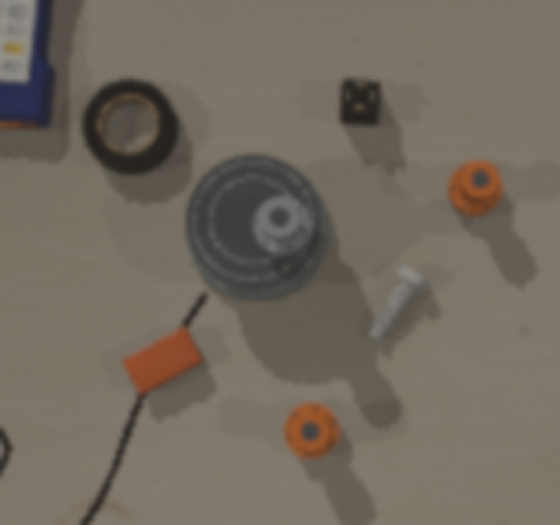

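View pics/b.png

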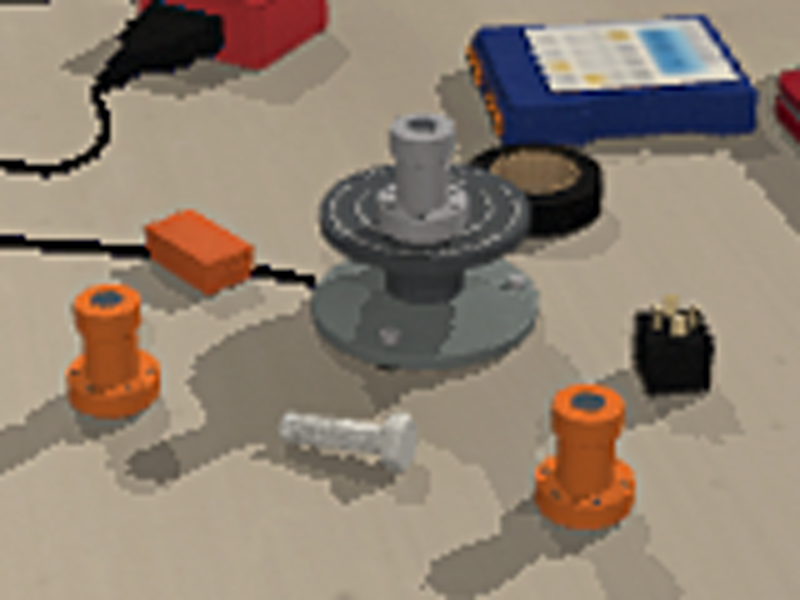

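The crops show the steel hub (top px ≈(301,203), side px ≈(314,190)) standing on the dark disc. The two orange hubs (top ≈(355,194) and (309,263)) stand on the worktop and are look-alikes. The steel one on the table is the one meant. In the top view it sits right of and slightly below the disc's middle. Next I refine both centres.

```bash
cat >> h.py <<'E'
from scipy.optimize import minimize,least_squares
TH=np.linspace(0,2*np.pi,180,endpoint=False)
def circ(x,y,z,r): return np.c_[x+r*np.cos(TH),y+r*np.sin(TH),np.full(180,z)]
def samp(c,P):
    q=P@c["R"].T+c["t"]; q=q[:,:2]/q[:,2:]*c["f"]+[c["cx"],c["cy"]]
    g=cv2.cvtColor(c["color"],cv2.COLOR_RGB2GRAY).astype(np.float32)
    return cv2.remap(g,q[:,0].astype(np.float32)[:,None],q[:,1].astype(np.float32)[:,None],cv2.INTER_LINEAR).ravel()
def table(c,x0,y0,z=55,R=10):
    best=max(((sum(np.clip(samp(c,circ(x,y,z,r))-.5*samp(c,circ(x,y,z,r-4))-.5*samp(c,circ(x,y,z,r+4)),-15,25).mean() for r in(29,40)),x,y) for x in np.arange(x0-R,x0+R,1.) for y in np.arange(y0-R,y0+R,1.)))
    return best
def hubfit(c,x0,y0,z0=55,R=10,parts=((48,13.5),(14,19))):
    # brightness step inside/outside head-top and flange-top rims
    return max(((sum(np.clip(samp(c,circ(x,y,z0+h,r-1.5))-samp(c,circ(x,y,z0+h,r+1.5)),-20,40).mean() for h,r in parts),x,y) for x in np.arange(x0-R,x0+R,1.) for y in np.arange(y0-R,y0+R,1.)))
def cloudfit(c,x0,y0):
    W=cloud(c).reshape(-1,3); W=W[np.hypot(W[:,0]-x0,W[:,1]-y0)<60]
    top=W[W[:,2]>99]; return top
E
cat > look.py <<'E'
from h import *
import sys
np.set_printoptions(precision=1,suppress=True)
x,y=map(float,sys.argv[1:3]); C={n:cap(n) for n in("top","side")}
for n,c in C.items():
    b=table(c,573,83) ; print(n,"table",np.array(b)); print(n,"hub",np.array(hubfit(c,x,y)),"flange",np.array(hubfit(c,x,y,parts=((14,19),))),"head",np.array(hubfit(c,x,y,parts=((48,13.5),))))
    W=cloud(c).reshape(-1,3); W=W[np.hypot(W[:,0]-570,W[:,1]-80)<60]
    for lo,hi in((96,112),(50,60)):
        w=W[(W[:,2]>lo)&(W[:,2]<hi)]; print(n,lo,len(w),w.mean(0) if len(w) else "",(w.min(0)+w.max(0))/2 if len(w) else "",w.max(0)-w.min(0) if len(w) else "")
E
python3 look.py 560 65
```

```text
top table [  9.7 566.   89. ]
top hub [ 37.3 561.   69. ] flange [ 21.1 560.   69. ] head [ 17.2 561.   69. ]
top 96 115 [560.   68.9 103.6] [560.4  69.  103. ] [24.7 24.3  6.6]
top 50 941 [566.5  93.5  54.8] [566.3  89.   55.1] [87.9 88.7  8.9]
side table [ 22.2 566.   87. ]
side hub [ 39.2 561.   67. ] flange [ 19.8 560.   67. ] head [ 19.5 561.   67. ]
side 96 95 [558.9  62.6 101.3] [559.7  65.5 100.1] [25.1 26.   8.1]
side 50 485 [564.   77.2  54. ] [565.9  86.5  55. ] [89.2 90.2  9.8]
```

Both views agree: table centre is about (566,88) and the hub about (560.5,68), with plausible heights and sizes. The push needed is about 21 mm along heading 75°. I'll use the fingers part open as a fork, tips tilted forward so only the flange is touched.

```bash
cat > go.py <<'E'
# go.py x y z yaw pitch : shares for moving from the present pose
from h import *
from scipy.spatial.transform import Rotation as Ro
import sys
a=list(map(float,sys.argv[1:])); s=manip.state()
R=Ro.from_euler("xyz",s["orientation"],degrees=True); T=Ro.from_euler("xyz",[180,a[4],a[3]],degrees=True)
print("tcp",np.round(s["tcp_pos"],1),"rpy",np.round(s["orientation"],1),"shift",np.round(R.inv().apply(np.array(a[:3])-s["tcp_pos"])/300,4),"turn",np.round((R.inv()*T).as_rotvec(degrees=True)/45,3),"q",np.round(s["qpos"],0),"gap",s["finger_gap"],"F",s["force"],"t",s["time_s"])
E
python3 -m handwheel '[[[-0.85,-0.5,0],[0,0,0.95]],[[-0.85,-0.5,0],[0,0,0.95]],[[-0.85,-0.5,0],[0,0,0.95]],[[-0.85,-0.5,0],[0,0,0.95]],[[-0.85,-0.5,0],[0,0,0.95]],[[-0.85,-0.5,0],[0,0,0.95]],[[-0.85,-0.5,0],[0,0,0.95]],[[-0.85,-0.5,0],[0,0,0.95]],[[-0.85,-0.5,0],[0,0,0.95]],[[-0.85,-0.5,0],[0,0,0.95]]]' -0.39 20; python3 go.py 546 15 150 74.6 -15
```

```text
time_s: 2.43
tcp_pos: [358.5, 242.8, 195.6]
orientation: [-180.0, -0.0, 117.4]
force: [-0.4, 0.3, -0.2]
finger_gap: 25.9
finger_force: 0.0
tcp [358.5 242.8 195.6] rpy [-180.    -0.   117.4] shift [-0.9618  0.2059  0.1512] turn [-0.125  0.317  0.945] q [34.  6. -9. 75.  0. 97.] gap 25.916189640640983 F [-0.41214983  0.30756629 -0.21717508] t 2.4333
```

```bash
python3 -m handwheel '[[[-0.96,0.206,0.15],[-0.125,0.317,0.945]],[[-0.96,0.206,0.15],[-0.125,0.317,0.945]],[[-0.96,0.206,0.15],[-0.125,0.317,0.945]],[[-0.96,0.206,0.15],[-0.125,0.317,0.945]],[[-0.96,0.206,0.15],[-0.125,0.317,0.945]],[[-0.96,0.206,0.15],[-0.125,0.317,0.945]],[[-0.96,0.206,0.15],[-0.125,0.317,0.945]],[[-0.96,0.206,0.15],[-0.125,0.317,0.945]],[[-0.96,0.206,0.15],[-0.125,0.317,0.945]],[[-0.96,0.206,0.15],[-0.125,0.317,0.945]]]'; python3 go.py 546 15 60 74.6 -15
```

```text
time_s: 3.27
tcp_pos: [545.5, 17.6, 150.0]
orientation: [-179.9, -15.0, 74.8]
force: [-0.3, 0.8, 0.1]
finger_gap: 25.9
finger_force: 0.0
tcp [545.5  17.6 150. ] rpy [-179.9  -15.    74.8] shift [-0.0852  0.0042  0.2878] turn [-0.003 -0.     0.004] q [-7. 18. -2. 67. 15. 98.] gap 25.85070232409171 F [-0.33105605  0.82755167  0.09060057] t 3.2667
```

```bash
python3 -m handwheel '[[[-0.085,0.004,0.1],[0,0,0]],[[-0.085,0.004,0.2],[0,0,0]],[[-0.085,0.004,0.288],[0,0,0]],[[-0.085,0.004,0.288],[0,0,0]],[[-0.085,0.004,0.288],[0,0,0]],[[-0.085,0.004,0.288],[0,0,0]]]'; python3 go.py 546 15 60 74.6 -15
python3 - <<'E'
from h import *
np.set_printoptions(precision=1,suppress=True)
t=cap("top");s=cap("side")
b=cv2.resize(s["color"][140:250,250:390],None,fx=5,fy=5,interpolation=cv2.INTER_CUBIC);cv2.imwrite("pics/c.png",b[...,::-1])
W=cloud(s).reshape(-1,3);W=W[(abs(W[:,0]-546)<50)&(abs(W[:,1]-15)<40)&(W[:,2]>40)]
for z in range(45,110,5):
    w=W[(W[:,2]>=z)&(W[:,2]<z+5)]
    if len(w):print(z,len(w),w.min(0),w.max(0))
print(hubfit(t,560,68),proj(s,(546,15,60)))
E
```

```text
time_s: 3.77
tcp_pos: [547.3, 14.7, 62.4]
orientation: [179.8, -15.0, 74.9]
force: [0.3, -0.6, 0.8]
finger_gap: 26.1
finger_force: 0.0
tcp [547.3  14.7  62.4] rpy [179.8 -15.   74.9] shift [-0.0024 -0.0045  0.0076] turn [ 0.002 -0.     0.006] q [ -8.  23. -10.  55.  15.  98.] gap 26.110320504255327 F [ 0.29421046 -0.57178697  0.84961951] t 3.7667
45 40 [536.2  42.7  46.1] [593.5  54.8  49.9]
50 97 [534.   41.5  50. ] [595.9  54.8  54.9]
55 19 [547.7  45.2  55. ] [592.6  53.3  60. ]
60 32 [544.7  47.6  60. ] [574.2  54.6  64.6]
65 34 [544.7  47.6  65. ] [571.9  55.   69.8]
75 1 [559.2  53.1  75.3] [559.2  53.1  75.3]
80 2 [557.   52.7  80.3] [561.4  53.5  81.7]
85 2 [561.7  54.7  85.3] [563.8  54.8  87.9]
90 5 [553.1  53.8  92.1] [563.8  54.9  93.9]
95 14 [524.5 -11.6  95.1] [565.5  54.8  99.8]
100 27 [519.5 -13.5 100.2] [567.1  55.  104.9]
105 25 [519.9 -14.3 105.2] [569.2   3.  109.6]
(np.float32(33.946404), np.float64(561.0), np.float64(69.0)) [313.  206.3]
```

View pics/c.png

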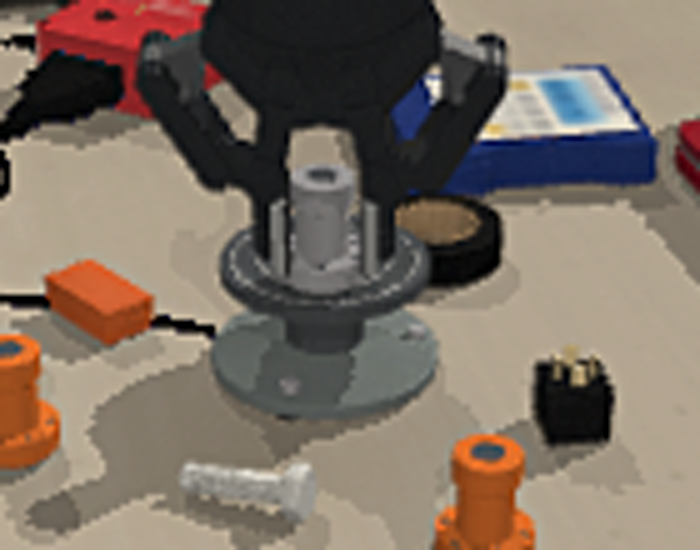

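The side picture shows the fork in front of the hub, with the hub visible between the fingers. The tips end near px (306,195) and (323,195), higher than the projected TCP (313,206). I'll check this enlarged before pushing.

Run:
```python
from h import *
np.set_printoptions(precision=1,suppress=True)
s=cap("side");st=manip.state();print(st["tcp_pos"],st["orientation"])
im=np.clip(s["color"][165:215,285:350].astype(float)*1.8,0,255).astype(np.uint8)
b=cv2.resize(im,None,fx=12,fy=12,interpolation=cv2.INTER_CUBIC)
from scipy.spatial.transform import Rotation as Ro
R=Ro.from_euler("xyz",st["orientation"],degrees=True)
for dx in(-11,11):
  for dy in(-13,13):
    p=proj(s,R.apply([dx,dy,0])+st["tcp_pos"]);print(dx,dy,p)
    q=((p-[285,165]+.5)*12).astype(int);cv2.circle(b,tuple(map(int,q)),4,(255,0,0),-1)
cv2.imwrite("pics/d.png",b[...,::-1])
z=s["z_map"];print(z[186:204:2,300:334:2].astype(int))
```

```text
[548.3  13.4  62.8] [179.7 -15.   74.8]
-11 -13 [307.6 209.2]
-11 13 [320.9 209.4]
11 -13 [308.  201.4]
11 13 [321.1 201.5]
[[ 934  799  791  794  820  875  872  870  869  877  934  793  791  796
   800  934 1042]
 [ 925  801  795  793  822  878  875  873  875  878  895  798  795  802
   799  929  926]
 [ 916  803  800  798  886  880  875  877  879  884  886  799  800  803
   801  916  914]
 [ 910  906  803  802  878  880  878  881  876  877  879  803  804  907
   910  910  909]
 [ 901  902  897  807  878  876  869  872  874  873  878  808  805  899
   904  904  901]
 [ 891  893  893  895  874  877  875  874  875  875  879  896  893  896
   895  893  894]
 [ 885  884  884  885  885  882  875  877  874  885  885  885  887  888
   888  888  893]
 [ 881  880  880  883  880  875  881  878  881  880  879  880  879  878
   884  890  992]
 [ 957  883  881  880  877  875  874  873  876  875  878  878  878  881
   884  961  984]]
```

View pics/d.png

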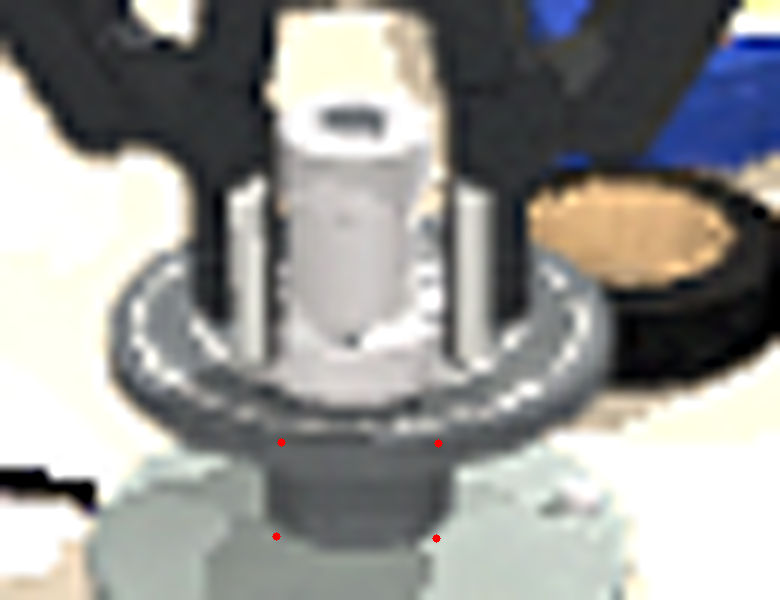

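The enlargement shows the pads' lower ends at px ≈(306,194.5) and (323.5,194.5), depth ≈807. They are above the red TCP projections.

Run:
```python
from h import *
from scipy.spatial.transform import Rotation as Ro
np.set_printoptions(precision=1,suppress=True)
s=cap("side");st=manip.state();R=Ro.from_euler("xyz",st["orientation"],degrees=True)
W=cloud(s)
print(st["tcp_pos"])
for v in range(184,196):
  for u in (302,304,306,322,324,326):
    if s["z_map"][v,u]<815: print(u,v,W[v,u],"tool",R.inv().apply(W[v,u]-st["tcp_pos"]))
```

```text
[548.1  13.2  62.5]
302 184 [521.2  -0.8 120.2] tool [ -5.  -21.9 -61.1]
304 184 [523.6  -7.4 123.1] tool [ -9.8 -17.9 -65.4]
306 184 [527.   -9.2 123.6] tool [-10.4 -14.1 -66.1]
322 184 [555.1 -18.8 125. ] tool [-11.9  15.4 -67.8]
324 184 [559.2 -17.5 123.8] tool [ -9.9  19.1 -66. ]
326 184 [564.  -13.9 121.5] tool [ -6.   22.8 -62.6]
302 185 [521.   -2.  118.7] tool [ -6.5 -21.9 -60. ]
304 185 [523.9  -6.3 120.5] tool [ -9.3 -18.  -62.6]
306 185 [527.   -9.3 121.6] tool [-11.1 -14.1 -64.2]
322 185 [555.1 -18.9 122.9] tool [-12.5  15.5 -65.8]
324 185 [559.5 -16.5 121.2] tool [ -9.6  19.1 -63.3]
326 185 [564.2 -13.4 119.1] tool [ -6.1  22.8 -60.1]
302 186 [521.2  -0.5 115.8] tool [ -5.8 -22.  -56.8]
304 186 [524.   -5.7 118.1] tool [ -9.4 -18.  -60.1]
306 186 [527.1  -8.8 119.2] tool [-11.1 -14.2 -61.8]
322 186 [555.6 -16.8 119.8] tool [-11.2  15.4 -62.2]
324 186 [559.3 -17.3 119.5] tool [-10.8  19.1 -61.8]
326 186 [564.4 -12.8 116.7] tool [ -6.   22.8 -57.6]
302 187 [521.1  -0.8 113.8] tool [ -6.6 -22.1 -55. ]
304 187 [524.   -5.3 115.8] tool [ -9.6 -18.1 -57.8]
306 187 [527.1  -8.7
[... 1334 characters left out ...]
15.4 -48.5]
324 191 [560.6 -13.  106.8] tool [ -9.8  19.1 -48.4]
326 191 [565.5  -9.  104.1] tool [ -5.5  22.9 -44.4]
304 192 [524.5  -2.3 103.6] tool [ -9.8 -18.5 -45.2]
306 192 [527.9  -4.5 104.3] tool [-10.8 -14.6 -46.3]
322 192 [556.3 -14.6 106. ] tool [-12.6  15.4 -48.3]
324 192 [560.3 -14.2 105.3] tool [-11.4  19.2 -47.2]
326 192 [565.4  -9.5 102.2] tool [ -6.5  22.9 -42.7]
306 193 [527.9  -4.2 102. ] tool [-11.1 -14.7 -43.9]
322 193 [556.9 -12.3 102.6] tool [-11.2  15.4 -44.4]
324 193 [561.3 -10.2 101. ] tool [ -8.5  19.1 -42. ]
306 194 [527.8  -4.7 100.2] tool [-12.1 -14.7 -42.3]
322 194 [557.1 -11.5 100. ] tool [-11.1  15.4 -41.7]
324 194 [561.  -11.5  99.5] tool [-10.2  19.2 -41. ]
```

The pads' lower ends measure about 40 mm above the reported TCP, which doesn't fit. I'll test by shutting the fingers here, well clear of the hub.

```bash
python3 -m handwheel '[[[0,0,0],[0,0,0]],[[0,0,0],[0,0,0]],[[0,0,0],[0,0,0]],[[0,0,0],[0,0,0]],[[0,0,0],[0,0,0]],[[0,0,0],[0,0,0]]]' -1
cat > tip.py <<'E'
from h import *
from scipy.spatial.transform import Rotation as Ro
import sys
np.set_printoptions(precision=1,suppress=True)
st=manip.state();R=Ro.from_euler("xyz",st["orientation"],degrees=True);print(st["tcp_pos"],st["qpos"],st["finger_gap"])
for n in("side","top"):
  s=cap(n);W=cloud(s).reshape(-1,3);T=R.inv().apply(W-st["tcp_pos"])
  m=(abs(T[:,0])<25)&(abs(T[:,1])<45)&(T[:,2]>-110)&(T[:,2]<25)&(W[:,2]>30)&~((np.hypot(W[:,0]-566,W[:,1]-88)<50)&(W[:,2]<110))
  T=T[m]
  for z in range(-110,25,6):
    w=T[(T[:,2]>=z)&(T[:,2]<z+6)]
    if len(w):print(n,z,len(w),w.min(0)[:2],w.max(0)[:2])
  print(proj(s,st["tcp_pos"]))
  if len(sys.argv)>1:
    p=proj(s,st["tcp_pos"]).astype(int); im=s["color"][max(p[1]-60,0):p[1]+40,p[0]-65:p[0]+65]
    cv2.imwrite(f"pics/{sys.argv[1]}_{n}.png",cv2.resize(np.clip(im*1.5,0,255).astype(np.uint8),None,fx=6,fy=6,interpolation=cv2.INTER_CUBIC)[...,::-1])
E
python3 tip.py e
```

```text
time_s: 4.47
tcp_pos: [546.6, 13.1, 60.4]
orientation: [180.0, -15.0, 74.7]
force: [0.0, 0.5, 0.8]
finger_gap: 0.1
finger_force: 0.0
[546.6  13.1  60.4] [ -7.8  22.8 -10.   55.1  14.8  97.8] 0.08393544634430526
side -110 115 [-19.  -44.1] [12.3 45. ]
side -104 89 [-18.  -42.5] [11.8 43.3]
side -98 129 [-14.3 -39.2] [10.4 43.4]
side -92 140 [-16.  -35.8] [11.9 36.4]
side -86 78 [-14.9 -32.6] [ 9.2 32.9]
side -80 31 [-13.8 -16.4] [ 9. 22.]
side -74 42 [-13.5 -12.9] [10.6 14.7]
side -68 32 [-11.9 -11.3] [-5.2 14.7]
side -62 39 [-13.2 -11.5] [-5.7 14.7]
side -56 35 [-12.6 -11.6] [-4.7 14.7]
side -50 31 [-11.9 -11.7] [-4.5 14.7]
side -44 22 [-13.2 -11.8] [-5.3 12.8]
side -38 2 [-9.6 -4.2] [-9.  -2.3]
[313.6 206.6]
top -110 17 [  3.7 -42.4] [18.6 43.5]
top -104 13 [ 10.1 -44.4] [18.3 44.2]
top -98 21 [  1.5 -38. ] [13.8 40.7]
top -92 22 [  0.1 -30.3] [14.3 37. ]
top -86 10 [  8.4 -29.1] [15.3 -3.2]
top -74 3 [11.3 -2. ] [12.6  0.2]
top -68 6 [  5.8 -13.2] [12.8  4.7]
top -62 8 [  6.5 -13.1] [12.7  5.4]
top -56 5 [  6.9 -12.8] [12.6  1.4]
top -50 11 [  7.7 -13. ] [12.6 14.3]
top -44 5 [ 8.2 -5.8] [12.6 12.3]
[324.9 209.6]
```

View pics/e_side.png

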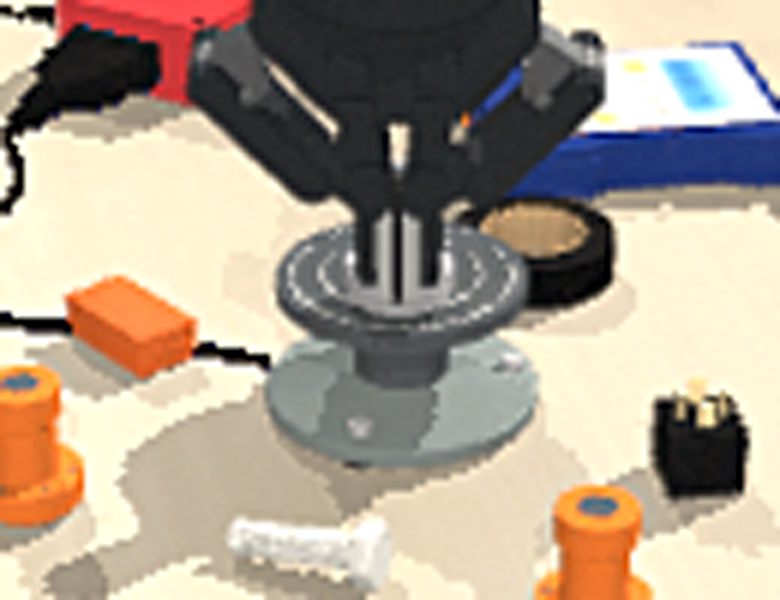

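Both cameras put the finger ends about 37 mm (shut) and 40 mm (gap 26) short of the reported TCP along the tool axis. I'll allow for that and re-check after lowering at standoff, off the table.

```bash
python3 go.py 548.6 25.3 21.5 74.6 -15
```

```text
tcp [546.6  13.1  60.3] rpy [180.  -15.   74.7] shift [ 0.0061 -0.0044  0.1356] turn [0.    0.    0.001] q [ -8.  23. -10.  55.  15.  98.] gap -0.04282275025193013 F [ 1.65637087  0.3328546  -0.72360243] t 4.5667
```

```bash
python3 -m handwheel '[[[0.006,-0.004,0.04],[0,0,0]],[[0.006,-0.004,0.08],[0,0,0]],[[0.006,-0.004,0.11],[0,0,0]],[[0.006,-0.004,0.136],[0,0,0]],[[0.006,-0.004,0.136],[0,0,0]],[[0.006,-0.004,0.136],[0,0,0]],[[0.006,-0.004,0.136],[0,0,0]]]' -0.39 20; python3 tip.py f | grep -v -- '-1[01]'; python3 go.py 548.6 25.3 21.5 74.6 -15
```

```text
time_s: 5.15
tcp_pos: [549.1, 25.3, 21.8]
orientation: [179.9, -15.0, 74.7]
force: [0.0, 1.3, -1.1]
finger_gap: 26.1
finger_force: 0.0
[549.1  25.3  21.8] [ -6.4  25.4 -12.7  49.4  14.8  99.2] 26.092692394211447
side -98 85 [-14.8 -44.2] [11.7 43.6]
side -92 138 [-15.2 -44.3] [11.4 43.8]
side -86 64 [-15.3 -42.8] [11.6 43.8]
side -80 29 [-14.  -32.1] [ 8.3 32.6]
side -74 35 [-12.5 -24.7] [ 9.2 27.1]
side -68 32 [-12.6 -24.9] [ 8.2 27.1]
side -62 36 [-13.1 -25.1] [ 3.6 27.2]
side -56 35 [-12.6 -25.4] [ 1.5 27.2]
side -50 28 [-12.1 -25.4] [-0.9 27.2]
side -44 17 [-12.9 -23.6] [-5.5 25.3]
[313.4 220. ]
top -98 21 [ -4.  -43.3] [14.  44.5]
top -92 34 [ -1.1 -39.4] [15.2 44.5]
top -86 8 [  8.6 -42.9] [ 14.8 -18.4]
top -80 6 [  8. -28.] [ 15.  -15.8]
top -74 2 [  8.7 -25.4] [ 11.8 -12.5]
top -68 2 [ 12.2 -17. ] [ 12.4 -14.8]
top -62 4 [  7.9 -24.8] [ 13.  -12.2]
top -56 4 [  8.8 -24.8] [12.3 16.5]
top -50 8 [  2.5 -25.3] [12.9 19.2]
top -44 4 [  8.5 -18.3] [12.6 19.7]
[319.5 210.8]
tcp [549.4  25.1  22.1] rpy [179.9 -15.   74.7] shift [-0.0008 -0.0028  0.002 ] turn [0.002 0.    0.002] q [ -6.  25. -13.  49.  15.  99.] gap 26.024018860863787 F [ 0.09913435 -1.4735504  -0.23794896] t 5.25
```

View pics/f_side.png

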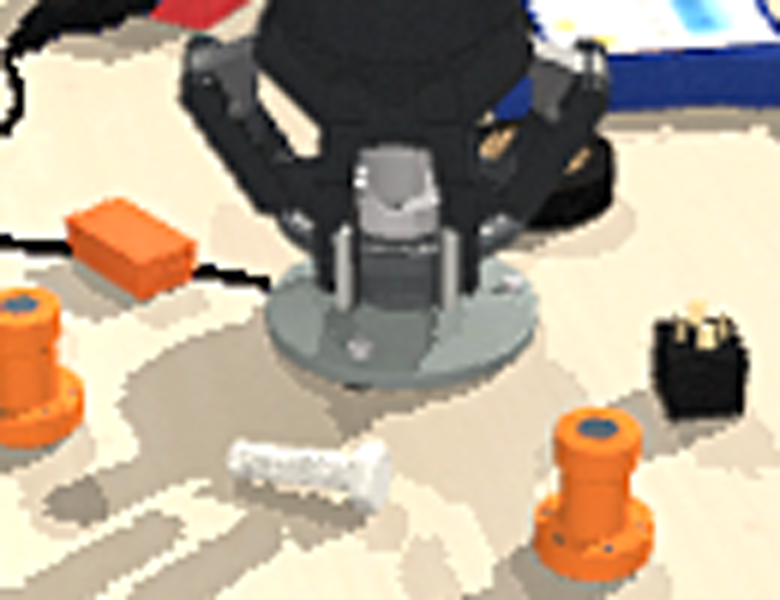

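Depth still puts the tips about 40 mm short of the TCP, at z ≈ 60, with force ≈ 0. The fork straddles the push line, below px (313,186). Now approaching.

```bash
python3 -m handwheel '[[[0.01,-0.002,0.003],[0,0,0]],[[0.02,-0.002,0.006],[0,0,0]],[[0.03,-0.002,0.009],[0,0,0]],[[0.04,-0.002,0.012],[0,0,0]],[[0.05,-0.002,0.015],[0,0,0]],[[0.06,-0.002,0.018],[0,0,0]],[[0.07,-0.002,0.0205],[0,0,0]],[[0.077,-0.002,0.0225],[0,0,0]],[[0.077,-0.002,0.0225],[0,0,0]],[[0.077,-0.002,0.0225],[0,0,0]]]'; python3 look.py 560.5 68|grep -v ' [59][06] '; python3 go.py 548.6 25.3 21.5 74.6 -15
```

```text
time_s: 6.08
tcp_pos: [554.6, 48.9, 20.9]
orientation: [180.0, -15.0, 74.7]
force: [-0.9, -0.0, 0.1]
finger_gap: 26.1
finger_force: 0.0
top table [  9.1 566.   89. ]
top hub [ 34.2 560.5  69. ] flange [ 20.1 560.5  69. ] head [ 14.7 561.5  69. ]
side table [ 11.1 567.   87. ]
side hub [ 13.9 555.5  58. ] flange [ 13.6 554.5  65. ] head [  3.4 556.5  58. ]
tcp [554.6  48.6  20.9] rpy [180.  -15.   74.7] shift [-0.077   0.0014 -0.0226] turn [0.    0.001 0.001] q [ -4.  26. -12.  49.  15. 102.] gap 26.239873463121658 F [-0.94041209  0.53427538  0.03421266] t 6.1833
```

```bash
python3 -m handwheel '[[[0.004,0,0.001],[0,0,0]],[[0.008,0,0.002],[0,0,0]],[[0.012,0,0.003],[0,0,0]],[[0.016,0,0.004],[0,0,0]],[[0.02,0,0.005],[0,0,0]],[[0.024,0,0.006],[0,0,0]],[[0.028,0,0.007],[0,0,0]],[[0.032,0,0.008],[0,0,0]],[[0.036,0,0.009],[0,0,0]],[[0.04,0,0.01],[0,0,0]],[[0.044,0,0.011],[0,0,0]],[[0.044,0,0.011],[0,0,0]]]'; python3 look.py 563 76|grep -v ' [59][06] '; python3 tip.py g | grep top
```

```text
time_s: 7.18
tcp_pos: [558.2, 60.9, 21.3]
orientation: [179.9, -14.9, 74.6]
force: [-1.8, -4.4, 3.2]
finger_gap: 26.2
finger_force: 3.0
top table [  7.8 566.   89. ]
top hub [ 34.6 563.   76. ] flange [ 18.9 563.   76. ] head [ 16.8 564.   74. ]
side table [ 10.9 567.   86. ]
side hub [ 21.3 561.   71. ] flange [ 14.5 555.   66. ] head [  9.1 567.   70. ]
top -110 9 [  6.1 -42.4] [18.8 43.3]
top -104 10 [  8.3 -42.9] [ 18.2 -15.8]
top -98 15 [  0.8 -42.8] [13.7 44.8]
top -92 23 [ -1.3 -40.9] [15.2 41. ]
top -86 5 [  8.2 -42.5] [13.6 43.8]
```

View pics/g_top.png

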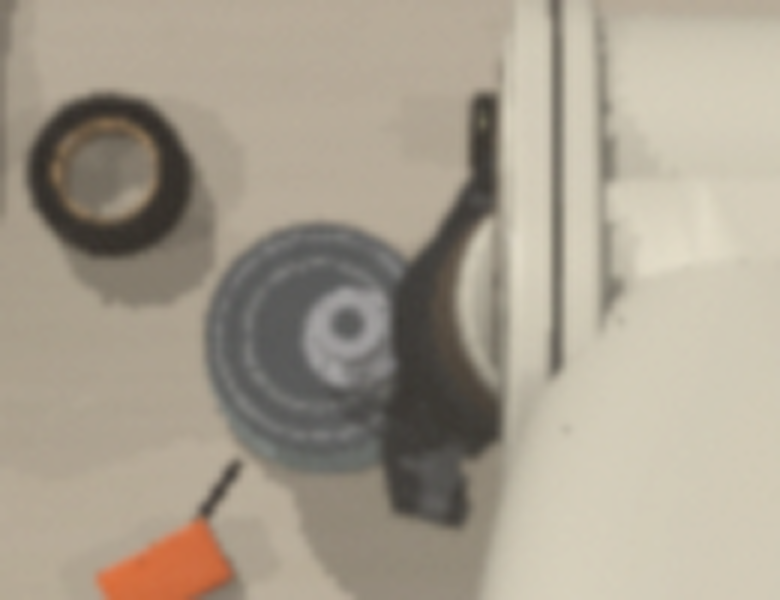

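Contact made: the hub is upright with its head at crop px (347,322) and its flange held in the fork. It is moving as planned, at about (563,76), force ~4 N. I'll continue with the tips 1 mm higher.

```bash
python3 -m handwheel '[[[0.003,0,-0.002],[0,0,0]],[[0.006,0,-0.002],[0,0,0]],[[0.009,0,-0.001],[0,0,0]],[[0.012,0,0],[0,0,0]],[[0.015,0,0.001],[0,0,0]],[[0.018,0,0.0015],[0,0,0]],[[0.021,0,0.002],[0,0,0]],[[0.024,0,0.003],[0,0,0]],[[0.027,0,0.004],[0,0,0]],[[0.03,0,0.005],[0,0,0]],[[0.033,0,0.006],[0,0,0]],[[0.033,0,0.006],[0,0,0]]]'; python3 look.py 566 86|grep -v ' [5][0] '
```

```text
time_s: 8.38
tcp_pos: [561.0, 71.5, 22.2]
orientation: [179.9, -15.0, 74.7]
force: [-0.9, -3.3, 2.9]
finger_gap: 26.6
finger_force: 2.8
top table [  7. 566.  88.]
top hub [ 35.5 566.   87. ] flange [ 17.8 566.   87. ] head [ 17.8 566.   88. ]
top 96 142 [560.   83.  104.3] [559.6  75.2 104.4] [82.3 46.9 14.8]
side table [ 15.2 567.   87. ]
side hub [ 23.2 558.   76. ] flange [ 14.5 558.   77. ] head [ 13. 562.  76.]
side 96 244 [560.   46.7 104.4] [558.5  52.6 104. ] [78.2 57.6 15.9]
```

```bash
python3 -m handwheel '[[[-0.004,0,-0.001],[0,0,0]],[[-0.01,0,-0.003],[0,0,0]],[[-0.02,0,-0.005],[0,0,0]],[[-0.035,0,-0.009],[0,0,0]],[[-0.06,0,-0.016],[0,0,0]],[[-0.09,0,-0.024],[0,0,0]],[[-0.13,0,-0.035],[0,0,0]],[[-0.17,0,-0.045],[0,0,0]],[[-0.2,0,-0.053],[0,0,0]],[[-0.2,0,-0.053],[0,0,0]],[[-0.2,0,-0.053],[0,0,0]]]'; python3 look.py 566 86; python3 tip.py h >/dev/null;python3 - <<'E'
from h import *
s=cap("side");b=s["color"][140:240,250:390];t=cap("top")["color"][150:250,240:340]
cv2.imwrite("pics/j.png",np.hstack([cv2.resize(b,None,fx=3.3,fy=3.3,interpolation=2),cv2.resize(t,None,fx=3.3,fy=3.3,interpolation=2)])[...,::-1])
E
```

```text
time_s: 9.4
tcp_pos: [544.3, 10.6, 21.8]
orientation: [180.0, -15.0, 74.6]
force: [0.1, 0.1, -0.3]
finger_gap: 26.0
finger_force: 0.0
top table [ 12.1 566.   89. ]
top hub [ 38.2 566.   86. ] flange [ 21.2 566.   86. ] head [ 17. 566.  86.]
top 96 117 [565.   84.6 103.1] [565.2  84.3 102. ] [24.6 24.2  8.7]
top 50 943 [565.3  89.6  54.8] [566.3  89.   54.6] [87.5 88.8  8.7]
side table [  3.7 567.   87. ]
side hub [  5.3 565.   76. ] flange [  5.5 556.   80. ] head [  0.8 557.   92. ]
side 96 0   
side 50 164 [560.7  66.1  54.2] [569.6  80.9  54.9] [75.1 80.7  9.7]
```

View pics/j.png

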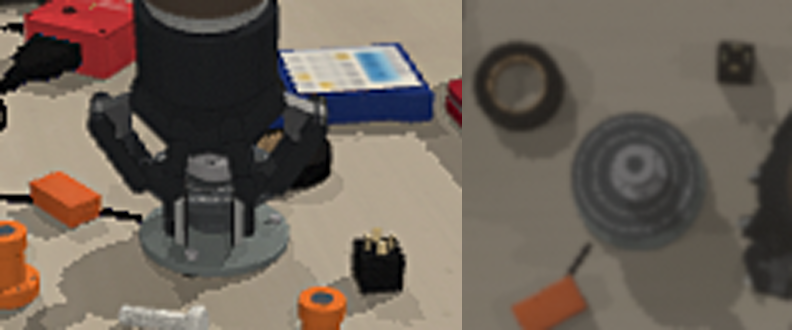

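The hub stands upright. From above its head is at crop px (635,165) and the disc centre is about (638,180). It sits ~3 mm short on the robot's right (-y) side, so one more light tap of about 3 mm.

```bash
python3 -m handwheel '[[[0.04,0,0.01],[0,0,0]],[[0.08,0,0.021],[0,0,0]],[[0.12,0,0.031],[0,0,0]],[[0.15,0,0.039],[0,0,0]],[[0.17,0,0.044],[0,0,0]],[[0.18,0,0.047],[0,0,0]],[[0.186,0,0.048],[0,0,0]],[[0.19,0,0.049],[0,0,0]],[[0.193,0,0.05],[0,0,0]],[[0.196,0,0.051],[0,0,0]],[[0.199,0,0.0515],[0,0,0]],[[0.199,0,0.0515],[0,0,0]]]' && python3 -m handwheel '[[[0.002,0,0.0005],[0,0,0]],[[0.004,0,0.001],[0,0,0]],[[0.006,0,0.0015],[0,0,0]],[[0.008,0,0.002],[0,0,0]],[[0.01,0,0.0025],[0,0,0]],[[0.012,0,0.003],[0,0,0]],[[0.013,0,0.0035],[0,0,0]],[[0.013,0,0.0035],[0,0,0]]]' && python3 -m handwheel '[[[-0.004,0,-0.001],[0,0,0]],[[-0.01,0,-0.003],[0,0,0]],[[-0.02,0,-0.005],[0,0,0]],[[-0.035,0,-0.009],[0,0,0]],[[-0.06,0,-0.016],[0,0,0]],[[-0.09,0,-0.024],[0,0,0]],[[-0.13,0,-0.035],[0,0,0]],[[-0.17,0,-0.045],[0,0,0]],[[-0.2,0,-0.053],[0,0,0]],[[-0.2,0,-0.053],[0,0,0]]]'; python3 -m handwheel '[[[0,0,-0.1],[0,0,0]],[[0,0,-0.2],[0,0,0]],[[0,0,-0.3],[0,0,0]],[[0,0,-0.4],[0,0,0]],[[0,0,-0.5],[0,0,0]],[[-0.2,0,-0.6],[0,0,0]],[[-0.3,0,-0.6],[0,0,0]],[[-0.3,0,-0.6],[0,0,0]],[[-0.3,0,-0.6],[0,0,0]]]'; python3 look.py 566 87
```

```text
time_s: 10.7
tcp_pos: [560.8, 70.9, 22.4]
orientation: [180.0, -15.0, 74.6]
force: [0.4, 0.0, 0.2]
finger_gap: 26.5
finger_force: 0.4
time_s: 11.37
tcp_pos: [561.8, 75.0, 22.3]
orientation: [180.0, -15.0, 74.7]
force: [-0.8, -2.5, 1.3]
finger_gap: 26.3
finger_force: 1.2
time_s: 12.2
tcp_pos: [544.8, 12.7, 22.1]
orientation: [-180.0, -14.9, 74.5]
force: [-0.2, -0.4, -0.6]
finger_gap: 25.8
finger_force: 0.0
time_s: 12.95
tcp_pos: [509.4, -116.5, 172.7]
orientation: [180.0, -15.0, 74.4]
force: [0.1, -0.3, -0.1]
finger_gap: 26.3
finger_force: 0.0
top table [ 12.5 566.   89. ]
top hub [ 37.4 566.   90. ] flange [ 22.2 566.   89. ] head [ 16.2 567.   90. ]
top 96 115 [565.6  88.7 103.3] [565.4  88.8 103. ] [24.6 24.5  7. ]
top 50 945 [565.   88.7  54.9] [566.2  89.   54.9] [87.8 88.8  9.3]
side table [ 23.9 566.   86. ]
side hub [ 21.6 567.   87. ] flange [ 13.6 567.   87. ] head [ 11.2 562.   90. ]
side 96 75 [564.3  82.5 101.4] [564.7  87.8 100.4] [23.1 27.8  8.6]
side 50 539 [562.8  74.5  54. ] [565.4  85.1  55. ] [89.4 92.3  9.9]
```

Hub and table centre agree to within about 1 mm from both cameras, the hub top is level at about 103 mm, and the arm is clear. Handing in.

```bash
python3 -c "from station import manip;print(manip.close_job())"
```

```text
the job is handed in; nothing more can be done
None
```

The steel hub stands upright and untouched within about 1 mm of the table's middle by both cameras, the arm is clear of everything, and the job was handed in after about 13 s (no verdict was shown).

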